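Clear the pencil out of the mug and scrub the mug

TASK

Somebody has parked a pencil in the blue coffee mug: take it out and stand it point up in the pen pot. Then scrub the empty mug inside with the cup brush, moving the brush up and down so that it presses gently but firmly on the mug's bottom three times and comes up at least half the mug's depth in between, and afterwards stand the brush back in its white holder, head down. The mug, the pen pot and the holder stay standing where they are, and the bottle, the tin and the stapler are left alone.

Things in the scene. Friction and masses are not known exactly. Their poses are not given: they have to be found in the camera images.
- mug: Blue ceramic mug, loose, 0.38 kg, standing on the desk: 84 mm outside diameter, 96 mm high, wall 4 mm (inside diameter 76 mm), inner floor 6 mm above the desk. Origin at the centre of its underside, z up along its axis; its ear stands out 30 mm on the +y side.
- pencil: Jumbo pencil, round, 10 mm thick, 190 mm long, 16 g: yellow, red eraser at the blunt end, 22 mm sharpened wooden point. z runs along it from blunt end to point; the origin lies on its axis 56 mm from the blunt end. It starts in the mug, blunt end down, leaning about 37 degrees from upright in any direction, some 70 mm of it beyond the rim.
- pencil_end (a point): The centre of the pencil's blunt end (the eraser's end face).
- brush: Cup brush, loose, about 0.12 kg, 225 mm long: white bristle head 57 mm across (stiff core 52 mm, 9 to 80 mm above the tip), round green handle 16 mm thick, 96 to 225 mm above the tip. Origin on its axis 42 mm above the tip, z up the handle. It starts in the holder, leaning about 25 degrees on the rim, any way; pulled along that slant the head catches on the rim: set it upright, then lift.
- brush_tip (a point): The centre of the brush's lower end when new. The end is a springy grey domed tuft, 34 mm across; wear has shortened it by up to 5 mm, nobody knows how much, so feel for the bottom. It gives about 1 mm for every 6 N; pushed in flush, the hard head (9 mm above this point) lands. A firm press on the mug's bottom is 5 N or more; over 18 N between brush and mug is too rough.
- holder: White round brush holder, loose, 0.45 kg, 80 mm outside diameter on a thin 92 mm rubber foot, 110 mm high, wall 3 mm (inside diameter 74 mm), inner floor 6 mm above the desk. Origin at the centre of its underside, z up.
- pen_pot: Dark steel pen pot, loose, 0.4 kg, 92 mm outside diameter, 100 mm high, inside diameter 86 mm, inner floor 6 mm above the desk. Two pens (blue, red, 10 to 12 mm thick, tops at 142 mm) belong to it and stand along its +x wall, 26 mm from the centre at the floor, 34 mm at the top, at y = -14 and +14 mm; the rest is free. Origin at the centre of its underside, z up.
- bottle: Bystander: teal water bottle, 68 mm across, 210 mm high. Origin at the centre of its underside.
- cap_tin: Bystander: low round tin of bottle caps, 90 mm across, 32 mm high. Origin at the centre of its underside.
- stapler: Bystander: black and orange stapler, 137 mm long (its x axis), 36 mm wide, 58 mm high. Origin at the centre of its underside.
Not all that is in view belongs to the job. Leave any purple look-alike of the mug alone.

How it is judged:
By the outcome, as a careful person would: the job done as asked, in the order asked, and still so for the second after the job is handed in, with the robot touching nothing.
It also fails if it takes over 72 s, if anything falls off the work surface, if the arm or the gripper's body presses on something with over 40 N, if the wrist force passes 120 N, or if a joint passes its speed limit or range.

ROBOT

A 6-joint arm with a two-finger parallel gripper is mounted at the origin on the work surface. World frame = base frame: x ahead of the robot, y to its left, z up, the work surface at z = 0. Lengths are in mm, angles in rad, forces in N, time in s.
With the tool pointing down it reaches from about 350 to 875 mm from the base axis. Payload 4.2 kg.
Tool frame: the origin (TCP) lies on the centre line of the jaws, within the pads' length; the fingertips stand 19 mm ahead of it and the grasp point (between the pads) is the TCP; y points along the fingers, x is the direction in which the jaws open and shut, and the axes are right-handed (so a half turn about y gives the same grasp; the last joint's range is limited). The gripper opens to 85 mm and grips with 20 to 120 N. Pads are 22 mm wide; open, the fingers measure 114 mm over their backs; the gripper's body (76 mm by 85 mm) begins 54 mm behind the grasp point. The pads swing forward as they close: fully open they stand 13 mm farther back than shut.
Start: joints at [-0.944, 0.385, 0.008, 0, -1.194, -0.259], TCP at [224.741, -583.173, 250.312] pointing down, gripper open.
Joint ranges: [-3.14, 3.14], [-1.21, 2.06], [-1.07, 1.41], [-3.16, 2.05], [-2.99, -0.16], [-3.1, 3.1]. Speed limits (rad/s): [2.79, 2.79, 3.14, 3.14, 3.14, 3.14].

INTERFACE

Orientations are given as a rotation vector (axis times angle).
In Python, from bench import * gives the robot as it stands.
- The arm moves only by the tool servo_tool, never from a script. Its argument "targets" is a list of rows, each a list of 2 entries, a list of its own where there are three numbers: the shift along the tool's x, y, z each as a share of 0.06 m, from -1 to 1, then the turn about the tool's y as a share of 8 degrees, from -1 to 1. In form: [[[x, y, z], roll], ...]. A call has 1 to 20 rows; each row shifts and turns the commanded pose from where the row before left it, along the tool's axes as they then stand; what a row does not reach is not made up. A row lasts 1/8 s, in which the tool goes at most 62.5 mm and 10.7 degrees, less where a joint would pass 70% of its speed; a pose out of reach is approached as far as the arm can. A call with a number of a shift or a turn outside -1 to 1 is refused whole. A call with a gripper value outside its range is refused whole. "claw" is the opening, from -1 (shut) to 1 (fully open), set as the call begins (left out, the last holds). The fingers move at their own pace and stop on an object; "squeeze" is the grip in N (left out, the last holds). Time passes only in rows, so rows that do not move let the fingers close. It gives the time, the measured TCP pose, the force and the opening at its end, in the units of the state.
- read_state(): the state, without advancing time (a new reading comes with each control period).
- snapshot(name): name is "side" or "top" or "wrist"; returns a dict with "frame" (400x640x3 uint8, red, green, blue), "fx", "fy", "cx", "cy" (pixels), "camera_from_world" (4x4, takes a point from world to camera coordinates). Camera axes: x right, y down, z forward; pixel columns grow to the right and rows downward; lengths in mm; the calibration is good to about 2 mm. A picture is of the moment at which its call begins. There is no depth.
- hand_in(): hands the job in, once; it reports no verdict.
The state is a dict: "time": time; "joint_positions": joint angles; "dq": joint speeds; "tau": joint torques, N m; "position": TCP position; "tool_rot": TCP orientation; "force": force on the tool from outside, world axes, zero at the start; "torque": the same for the moment, N m; "opening": finger opening in mm.
Only numpy, scipy, OpenCV 4.12 (cv2) and the standard library are available. Lean on these libraries where they do the work, as an engineer would, in place of code of your own. Each camera call takes 0.05 s, during which the arm holds its last target. There are 200 camera calls.

## Working session

There is one attempt and no reset: what is moved stays moved. The work goes in short steps, Python scripts to look and compute and a tool call to move; the robot and the scene stay as the last step left them, time stands still between calls to the robot, and variables do not carry over. Pictures are saved under pics/ and viewed, about 8 in all and at most 12, crops included, and the job is handed in when it is done.

Besides the shell and the picture viewer there is one more tool, called by a JSON object that holds its "fn" and its "kwargs", one argument or row to a line. servo_tool: Moves the arm, as the interface text tells. Its arguments: {"type":"object","properties":{"targets":{"type":"array"},"claw":{"type":"number"},"squeeze":{"type":"number"}},"required":["targets"]}

```bash
mkdir -p pics; ls; cat > h.py <<'E'
from bench import *
import numpy as np, cv2
from scipy.spatial.transform import Rotation as R
def snap(name,f):
    s=snapshot(name); cv2.imwrite(f'pics/{f}.png',s['frame'][:,:,::-1]); np.save(f'pics/{f}.npy',s,allow_pickle=True); return s
def load(f): return np.load(f'pics/{f}.npy',allow_pickle=True).item()
def ray(s,u,v):
    T=np.array(s['camera_from_world']);d=np.array([(u-s['cx'])/s['fx'],(v-s['cy'])/s['fy'],1.])
    o=-T[:3,:3].T@T[:3,3];d=T[:3,:3].T@d;return o,d/np.linalg.norm(d)
def onz(s,u,v,z):
    o,d=ray(s,u,v);return o+d*(z-o[2])/d[2]
def tri(*obs):
    A=np.zeros((3,3));b=np.zeros(3)
    for s,u,v in obs:
        o,d=ray(s,u,v);P=np.eye(3)-np.outer(d,d);A+=P;b+=P@o
    p=np.linalg.solve(A,b)
    return p
def proj(s,p):
    T=np.array(s['camera_from_world']);c=T[:3,:3]@np.array(p)+T[:3,3];return np.array([s['fx']*c[0]/c[2]+s['cx'],s['fy']*c[1]/c[2]+s['cy']])
def st():
    s=read_state();print('t',round(s['time'],2),'p',np.round(s['position'],1),'rv',np.round(s['tool_rot'],3),'F',np.round(s['force'],1),'op',round(s['opening'],1),'q',np.round(s['joint_positions'],2));return s
E
python3 - <<'E'
from h import *
a=snap('side','side0');b=snap('top','top0')
for s in(a,b): print(ray(s,320,200),s['fx'])
s=st();print(np.round(R.from_rotvec(s['tool_rot']).as_matrix(),2))
E
```

```text
pics
(array([258.56286869, 610.98974002, 887.46182738]), array([ 0.30358384, -0.58950457, -0.74854606])) 401.0697595611623
(array([404.58187652,   8.52749005, 838.44223328]), array([ 0.24006713, -0.01793909, -0.97059052])) 362.2181533570788
t 0.1 p [ 224.6 -582.7  249.3] rv [-1.01  -1.475  1.473] F [-0.5  0.1  0.5] op 85.5 q [-0.94  0.39  0.01 -0.   -1.19 -0.26]
[[-0.36 -0.   -0.93]
 [ 0.93  0.   -0.36]
 [ 0.   -1.    0.  ]]
```

View pics/side0.png

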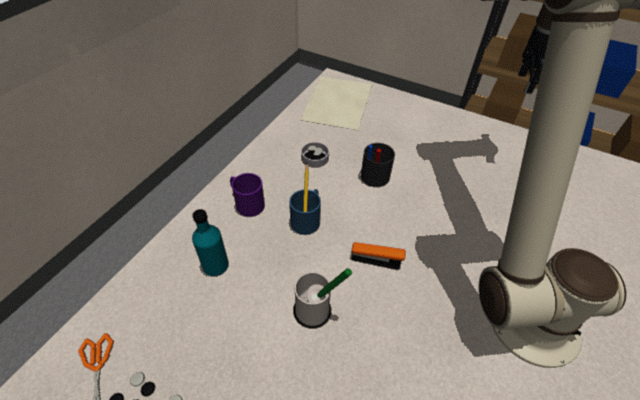

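View pics/top0.png

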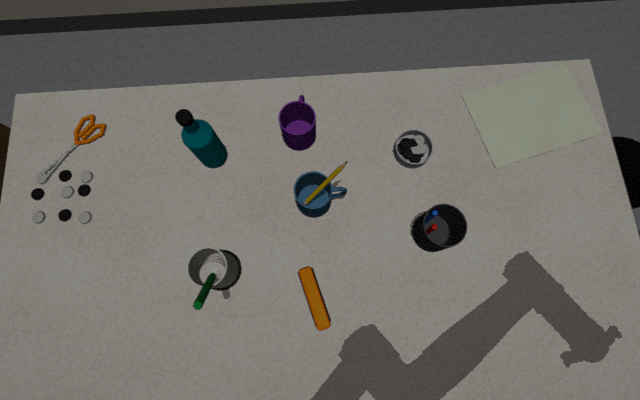

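Candidates for the mug are the blue one at side (305,212) / top (313,195), and the purple one at side (248,195) / top (297,125), which is the look-alike. The only pencil is in the blue mug. The green-handled brush is in the white holder at side (312,300) / top (215,268). The pot is at side (378,165) / top (440,230). I'll check with one composite close crop.

```bash
cat > crop.py <<'E'
from h import *
def c(f,x,y,w=65,h=75,k=4):
    im=cv2.imread(f'pics/{f}.png')[y:y+h,x:x+w];im=cv2.resize(im,None,fx=k,fy=k,interpolation=cv2.INTER_CUBIC)
    for i in range(0,w,10): cv2.line(im,(i*k,0),(i*k,4 if (x+i)%1 else 6),(0,0,255),1)
    for j in range(0,h,10): cv2.line(im,(0,j*k),(6,j*k),(0,0,255),1)
    cv2.putText(im,f'{f[:4]} {x},{y}',(8,18),0,.5,(0,0,255),1);return im
E
python3 - <<'E'
from crop import *
g=np.vstack([np.hstack([c('side0',275,160),c('side0',290,265),c('side0',350,135)]),np.hstack([c('top0',285,150),c('top0',185,240),c('top0',405,190)])])
cv2.imwrite('pics/comp.png',g)
for f in('side0','top0'):
    s=load(f);hsv=cv2.cvtColor(s['frame'],cv2.COLOR_RGB2HSV)
    for n,lo,hi in[('pencil',(15,120,90),(32,255,255)),('green',(50,120,30),(75,255,255)),('blue',(98,90,20),(114,255,255))]:
        m=cv2.inRange(hsv,lo,hi);nn,l,stt,ce=cv2.connectedComponentsWithStats(m)
        for i in range(1,nn):
            if stt[i,4]>25: 
                p=np.argwhere(l==i)[:,::-1].astype(np.float32);v=cv2.fitLine(p,cv2.DIST_L2,0,.01,.01).ravel();t=(p-v[2:])@v[:2]
                print(f,n,stt[i],v[2:]+v[:2]*t.min(),v[2:]+v[:2]*t.max())
E
```

```text
side0 pencil [623  86  17  11  61] [623.8756    90.146515] [639.0596  94.8059]
side0 pencil [593 129  22   8  36] [593.025   128.91383] [613.72906 134.93204]
side0 pencil [303 165   5  47 149] [304.84552 211.02975] [306.4663  164.98122]
side0 green [318 269  33  28 223] [318.4313  295.52963] [349.91223 269.8922 ]
side0 blue [ 596   40   41   58 1600] [606.9069   95.58786] [626.4767   41.55107]
side0 blue [581 112  14  34 227] [583.8498  144.96268] [591.9219  112.47757]
side0 blue [367 145   7  15  68] [368.41794 158.91406] [370.5048  144.77925]
side0 blue [ 290  190   30   44 1011] [303.80283 233.15674] [305.5993  189.57132]
top0 pencil [ 75 115  30  29 291] [ 73.93517 141.76987] [ 99.42026 119.70933]
top0 pencil [306 164  39  39 199] [305.95728 200.9564 ] [343.83994 163.83665]
top0 pencil [299 268  31  62 765] [303.9146  268.35202] [324.09158 327.969  ]
top0 green [194 274  21  35 217] [195.20096 308.1007 ] [212.43268 273.7157 ]
top0 blue [ 294  172   53   45 1191] [295.25934 183.00006] [337.30185 206.04456]
top0 blue [424 209  15  15  90] [423.5844  222.55952] [436.98074 209.91974]
```

View pics/comp.png

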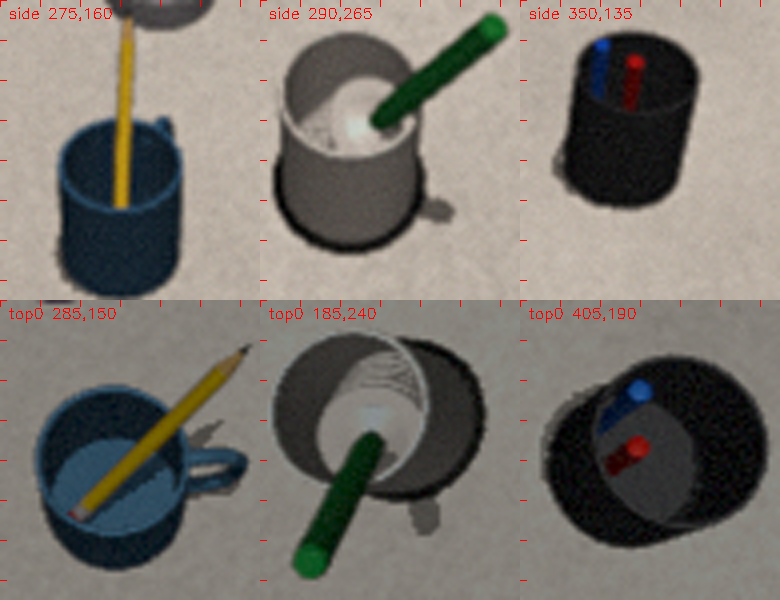

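The composite confirms the blue mug with the yellow pencil. Rim centres: mug at top (313,190) / side (305,201), holder at top (208,267) / side (313,289), pot at top (445,225) / side (379.5,153).

```bash
cat > line.py <<'E'
from h import *
def line3(s1,a1,b1,s2,a2,b2):
    n=[];c=[]
    for s,a,b in((s1,a1,b1),(s2,a2,b2)):
        o,d=ray(s,*a);_,e=ray(s,*b);k=np.cross(d,e);k/=np.linalg.norm(k);n.append(k);c.append(k@o)
    d=np.cross(*n);d/=np.linalg.norm(d);d*=np.sign(d[2])
    p=np.linalg.lstsq(np.array(n),np.array(c),rcond=None)[0]
    return p,d
def on(p,d,s,u,v):
    o,e=ray(s,u,v);A=np.stack([d,-e],1);t=np.linalg.lstsq(A,o-p,rcond=None)[0];return p+d*t[0]
E
python3 - <<'E'
from line import *
a=load('side0');b=load('top0')
for n,t,s,z in[('mug',(313.3,190),(305.2,201),96),('holder',(207.6,267.1),(312.9,288.9),110),('pot',(445.3,225.3),(379.5,152.8),100)]:
    print(n,tri((b,*t),(a,*s)).round(1),onz(b,*t,z).round(1),onz(a,*s,z).round(1))
p,d=line3(a,(304.85,211),(306.47,165),b,(305.96,200.96),(343.84,163.84))
print('pencil',d.round(3),'lean',np.degrees(np.arccos(d[2])),'az',np.degrees(np.arctan2(d[1],d[0])),'end',on(p,d,b,304,203.8).round(1),'tip',on(p,d,b,347.5,161.5).round(1))
# brush handle axis: centre of top face to lower handle point
p,d=line3(a,(318.4,295.5),(349.9,269.9),b,(195.2,308.1),(212.4,273.7))
print('brush',d.round(3),'lean',np.degrees(np.arccos(d[2])),'az',np.degrees(np.arctan2(d[1],d[0])),'low',on(p,d,b,212.4,273.7).round(1),'top',on(p,d,b,197,305).round(1),'x',on(p,d,a,348,271).round(1))
for n,t,s in[('blue',(435.5,212.5),(370.3,146)),('red',(434,227),(378.5,150))]: print(n,tri((b,*t),(a,*s)).round(1))
E
```

```text
mug [612.6   7.6  92.5] [611.1   7.4  96. ] [611.6  10.2  96. ]
holder [464.8 228.8 103.2] [464.1 226.7 110. ] [463.2 232.1 110. ]
pot [ 516.  -260.7   97.4] [ 515.  -259.9  100. ] [ 515.9 -257.7  100. ]
pencil [ 0.276 -0.55   0.788] lean 37.981745797686955 az -63.375526035439655 end [602.   32.1  19.1] tip [649.9 -63.3 155.8]
brush [-0.395 -0.084  0.915] lean 23.831699941897426 az -167.93259448027933 low [452.5 225.9  80. ] top [395.  213.6 213.1] x [395.7 213.7 211.4]
blue [ 537.2 -231.   136.5]
red [ 508.3 -222.2  140.8]
```

```bash
cat >> h.py <<'E'
def go(*pts,az=None,start=None):
    s=st();M=R.from_rotvec(s['tool_rot']).as_matrix();p=np.array(start if start is not None else s['position'])
    if az is not None:
        cur=np.degrees(np.arctan2(M[1,0],M[0,0]));dz=(az-cur+90)%180-90
        print('turn units',round(-dz/8,2));M=R.from_euler('z',dz,degrees=True).as_matrix()@M
    for q in pts:
        v=M.T@(np.array(q)-p)/60;print('shift units',v.round(3),'norm',np.linalg.norm(v).round(2));p=np.array(q)
E
python3 - <<'E'
from h import *
go((645,-53,230),(645,-53,140),az=116.6)
E
```

```text
t 0.1 p [ 224.6 -582.7  249.3] rv [-1.01  -1.475  1.473] F [-0.5  0.1  0.5] op 85.5 q [-0.94  0.39  0.01 -0.   -1.19 -0.26]
turn units -0.69
shift units [  4.756   0.331 -10.219] norm 11.28
shift units [-0.003  1.5   -0.   ] norm 1.5
```

{"fn": "servo_tool", "kwargs": {
  "targets": [
    [[0, 0, 0], -0.69],
    [[0.34, 0.024, -0.73], 0],
    [[0.34, 0.024, -0.73], 0],
    [[0.34, 0.024, -0.73], 0],
    [[0.34, 0.024, -0.73], 0],
    [[0.34, 0.024, -0.73], 0],
    [[0.34, 0.024, -0.73], 0],
    [[0.34, 0.024, -0.73], 0],
    [[0.34, 0.024, -0.73], 0],
    [[0.34, 0.024, -0.73], 0],
    [[0.34, 0.024, -0.73], 0],
    [[0.34, 0.024, -0.73], 0],
    [[0.34, 0.024, -0.73], 0],
    [[0.34, 0.024, -0.73], 0],
    [[0.34, 0.024, -0.73], 0],
    [[0, 0, 0], 0],
    [[0, 0, 0], 0]
  ],
  "claw": 1
}}

```text
time: 2.22
position: [644.7, -53.3, 229.4]
tool_rot: [-0.951, -1.541, 1.543]
force: [-0.3, 0.2, 0.6]
opening: 85.0
```

```bash
python3 - <<'E'
from h import *
s=snap('wrist','w1');st();print(ray(s,320,200),s['fx'])
print('proj tip',proj(s,(649.9,-63.3,155.8)),'end',proj(s,(598,40,8)),'mug rim c',proj(s,(611.5,8.5,96)))
go((645,-53,230),(645,-53,140),az=116.6)
E
```

```text
t 2.27 p [644.5 -53.9 229.8] rv [-0.952 -1.541  1.542] F [ 0.6 -0.3  0.4] op 85.7 q [ 0.17  0.44  0.04 -0.   -1.17 -1.27]
(array([587.35062009, -82.41823025, 353.8265868 ]), array([ 0.22354048,  0.11600597, -0.96776664])) 314.0624822260103
proj tip [302.38990902 218.96041445] end [412.55007393 177.70673322] mug rim c [402.30981282 194.45060199]
t 2.27 p [644.5 -53.9 229.8] rv [-0.952 -1.541  1.542] F [ 0.6 -0.3  0.4] op 85.7 q [ 0.17  0.44  0.04 -0.   -1.17 -1.27]
turn units -0.0
shift units [ 0.009 -0.003 -0.013] norm 0.02
shift units [-1.0e-03  1.5e+00 -2.0e-03] norm 1.5
```

View pics/w1.png

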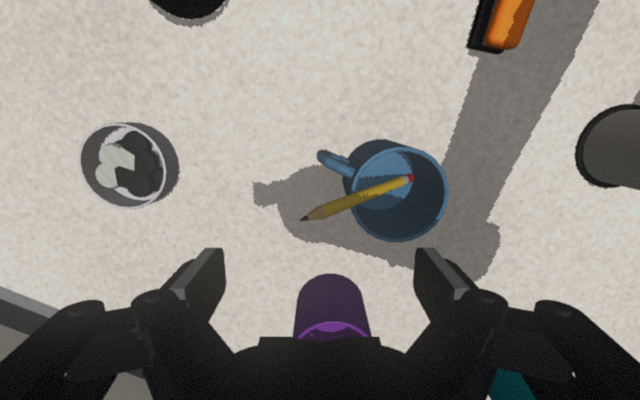

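The wrist view shows the pencil tip at (303,219) and the eraser at (411,178), both within 1 px of prediction. I'll descend astride it.

{"fn": "servo_tool", "kwargs": {
  "targets": [
    [[0, 0.5, 0], 0],
    [[0, 0.5, 0], 0],
    [[0, 0.5, 0], 0],
    [[0, 0, 0], 0]
  ]
}}

```text
time: 2.78
position: [643.0, -54.6, 138.0]
tool_rot: [-0.949, -1.537, 1.543]
force: [0.1, -1.2, -0.2]
opening: 85.4
```

{"fn": "servo_tool", "kwargs": {
  "targets": [
    [[0, 0, 0], 0],
    [[0, 0, 0], 0],
    [[0, 0, 0], 0],
    [[0, 0, 0], 0],
    [[0, 0, 0], 0]
  ],
  "claw": -0.06,
  "squeeze": 20
}}

```text
time: 3.4
position: [645.5, -53.2, 140.8]
tool_rot: [-0.953, -1.543, 1.542]
force: [-0.1, -0.6, 2.6]
opening: 40.1
```

```bash
python3 - <<'E'
from h import *
go((628,-20,152),(603,30,158),az=116.6)
E
```

```text
t 3.4 p [645.5 -53.2 140.8] rv [-0.953 -1.543  1.542] F [-0.1 -0.6  2.6] op 40.1 q [ 0.17  0.51 -0.08  0.   -0.98 -1.27]
turn units 0.0
shift units [ 0.625 -0.187  0.014] norm 0.65
shift units [ 0.932 -0.1   -0.001] norm 0.94
```

{"fn": "servo_tool", "kwargs": {
  "targets": [
    [[0.16, -0.05, 0], 0],
    [[0.16, -0.05, 0], 0],
    [[0.16, -0.05, 0], 0],
    [[0.15, -0.04, 0], 0],
    [[0.16, -0.02, 0], 0],
    [[0.16, -0.02, 0], 0],
    [[0.16, -0.02, 0], 0],
    [[0.16, -0.02, 0], 0],
    [[0.15, -0.02, 0], 0],
    [[0.14, 0, 0], 0],
    [[0, 0, 0], 0]
  ]
}}

```text
time: 4.78
position: [603.1, 31.0, 157.6]
tool_rot: [-0.952, -1.543, 1.543]
force: [-0.2, 1.1, -0.2]
opening: 40.2
```

```bash
python3 - <<'E'
from h import *
st();snap('wrist','w2');snap('side','s2')
from crop import c
cv2.imwrite('pics/c2.png',np.hstack([cv2.resize(cv2.imread('pics/w2.png')[100:400,170:470],(400,400)),c('s2',265,100,100,130,3)[:390].copy() if 0 else cv2.resize(cv2.imread('pics/s2.png')[110:240,240:370],(400,400))]))
E
```

```text
t 4.78 p [603.1  31.  157.6] rv [-0.952 -1.543  1.543] F [-0.2  1.1 -0.2] op 40.2 q [ 0.32  0.43 -0.17 -0.   -0.97 -1.42]
```

View pics/c2.png

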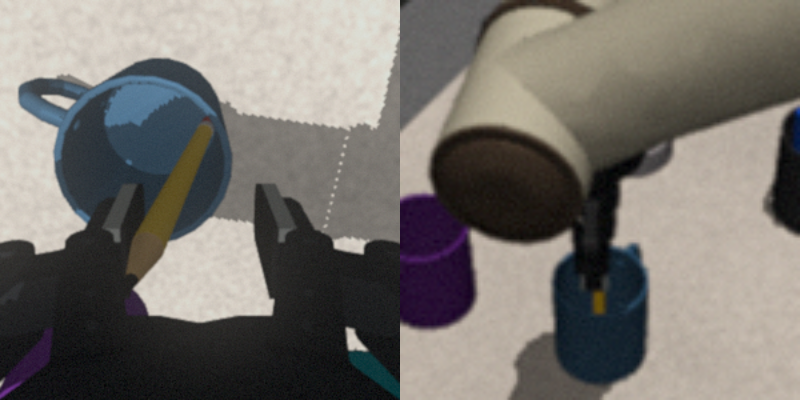

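The pencil is nearly upright between the pads and resting on the outer one. I'll close on it.

{"fn": "servo_tool", "kwargs": {
  "targets": [
    [[0, 0, 0], 0],
    [[0, 0, 0], 0],
    [[0, 0, 0], 0],
    [[0, 0, 0], 0],
    [[0, 0, 0], 0],
    [[0, 0, 0], 0]
  ],
  "claw": -1,
  "squeeze": 30
}}

```text
time: 5.62
position: [603.3, 30.4, 157.6]
tool_rot: [-0.953, -1.542, 1.542]
force: [-0.5, -0.4, -0.1]
opening: 9.0
```

{"fn": "servo_tool", "kwargs": {
  "targets": [
    [[-0.1, -0.1, 0], 0],
    [[-0.1, -0.2, 0], 0],
    [[0, -0.5, 0], 0],
    [[0, -0.5, 0], 0],
    [[0, -0.5, 0], 0],
    [[0, 0, 0], 0]
  ]
}}

```text
time: 6.38
position: [610.3, 19.4, 269.7]
tool_rot: [-0.959, -1.548, 1.539]
force: [0.4, -0.4, 1.0]
opening: 9.0
```

```bash
python3 - <<'E'
from h import *
st();snap('wrist','w3');s=snap('side','s3');t=snap('top','t3')
for f in('s3','t3','w3'):
    s=load(f);hsv=cv2.cvtColor(s['frame'],cv2.COLOR_RGB2HSV)
    m=cv2.inRange(hsv,(15,110,60),(32,255,255));nn,l,stt,ce=cv2.connectedComponentsWithStats(m)
    print(f,[(x.tolist()) for x in stt[1:] if x[4]>25])
cv2.imwrite('pics/c3.png',np.hstack([cv2.resize(cv2.imread('pics/w3.png')[100:400,170:470],(400,400)),cv2.resize(cv2.imread('pics/s3.png')[90:240,240:390],(400,400))]))
E
```

```text
t 6.38 p [610.3  19.4 269.7] rv [-0.959 -1.548  1.539] F [ 0.4 -0.4  1. ] op 9.0 q [ 0.3   0.34 -0.    0.   -1.21 -1.4 ]
s3 [[465, 69, 124, 62, 2434], [302, 165, 5, 28, 90]]
t3 [[303, 164, 6, 25, 89], [299, 267, 31, 63, 786]]
w3 [[396, 0, 32, 47, 975], [308, 194, 23, 90, 1428], [309, 281, 19, 27, 141]]
```

View pics/c3.png

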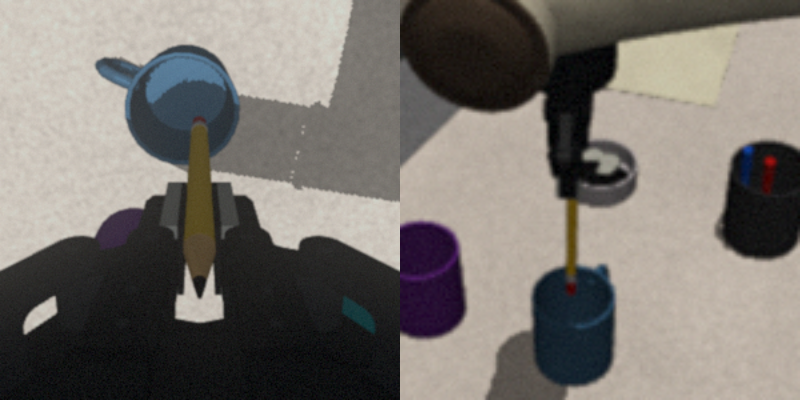

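The pencil is held upright with its eraser clear above the rim, at side (304,199) and wrist (319,188.5).

```bash
python3 - <<'E'
from h import *
print(tri((load('s3'),304.1,199.5),(load('w3'),319,188.5)).round(1))
go((610,19,300),(511,-278,300),(511,-278,175),az=77)
E
```

```text
[610.2  18.7 111.2]
t 6.53 p [608.2  19.4 265. ] rv [-0.952 -1.541  1.542] F [-0.3  0.2 -1.3] op 8.8 q [ 0.3   0.35 -0.01 -0.   -1.21 -1.4 ]
turn units 4.95
shift units [ 0.    -0.583 -0.029] norm 0.58
shift units [-5.194e+00 -3.000e-03  4.940e-01] norm 5.22
shift units [-1.000e-03  2.083e+00 -2.000e-03] norm 2.08
```

{"fn": "servo_tool", "kwargs": {
  "targets": [
    [[0, -0.12, 0], 0.99],
    [[0, -0.12, 0], 0.99],
    [[0, -0.12, 0], 0.99],
    [[0, -0.12, 0], 0.99],
    [[0, -0.12, 0], 0.99],
    [[-0.52, 0, 0.046], 0],
    [[-0.52, 0, 0.046], 0],
    [[-0.52, 0, 0.046], 0],
    [[-0.52, 0, 0.046], 0],
    [[-0.52, 0, 0.046], 0],
    [[-0.52, 0, 0.046], 0],
    [[-0.52, 0, 0.046], 0],
    [[-0.52, 0, 0.046], 0],
    [[-0.52, 0, 0.046], 0],
    [[-0.52, 0, 0.046], 0],
    [[0, 0, 0], 0],
    [[0, 0, 0], 0]
  ]
}}

```text
time: 8.65
position: [511.4, -277.8, 300.7]
tool_rot: [-1.307, -1.039, 1.041]
force: [-0.0, 0.6, -0.0]
opening: 8.9
```

```bash
python3 - <<'E'
from h import *
w=snap('wrist','w4');s=snap('side','s4');snap('top','t4')
print('pot rim c pred',proj(w,(515.5,-259,100)),'pencil end pred',proj(w,(511,-278,148)),proj(s,(511,-278,148)))
go((511,-278,175),(511,-278,161))
cv2.imwrite('pics/c4.png',np.hstack([cv2.resize(cv2.imread('pics/w4.png')[50:350,170:470],(400,400)),cv2.resize(cv2.imread('pics/s4.png')[60:210,310:460],(400,400))]))
E
```

```text
pot rim c pred [337.37559982 181.04141015] pencil end pred [318.77388292 191.20856627] [386.17818703 136.61887081]
t 8.8 p [ 511.8 -277.3  301.3] rv [-1.307 -1.041  1.041] F [ 0.3  0.1 -0.6] op 9.1 q [-0.22  0.28 -0.02 -0.   -1.27 -1.58]
shift units [-0.014  2.105  0.01 ] norm 2.11
shift units [-0.     0.233 -0.   ] norm 0.23
```

View pics/c4.png

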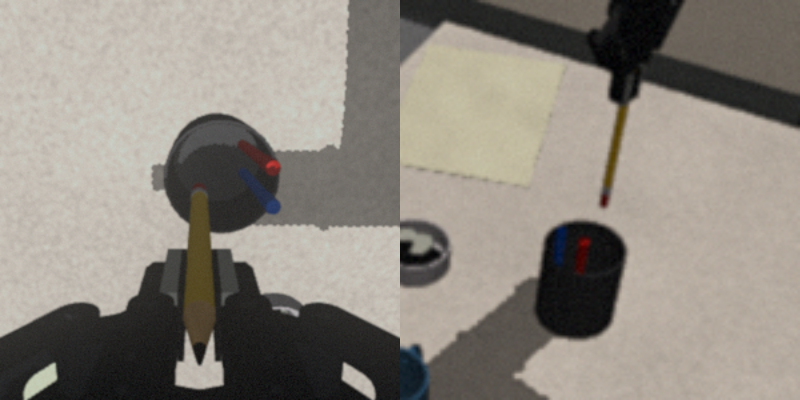

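The pot rim centre is at wrist (336,180) and the pencil end at (319,192), both as predicted. The end is over the free half of the pot, so I'll lower it.

{"fn": "servo_tool", "kwargs": {
  "targets": [
    [[0, 0.4, 0], 0],
    [[0, 0.5, 0], 0],
    [[0, 0.5, 0], 0],
    [[0, 0.45, 0], 0],
    [[0, 0.25, 0], 0],
    [[0, 0.1, 0], 0],
    [[0, 0.1, 0], 0],
    [[0, 0, 0], 0],
    [[0, 0, 0], 0]
  ]
}}

```text
time: 9.93
position: [512.0, -278.3, 164.3]
tool_rot: [-1.309, -1.041, 1.04]
force: [-0.7, 0.2, 0.0]
opening: 9.4
```

{"fn": "servo_tool", "kwargs": {
  "targets": [
    [[0, 0.04, 0], 0],
    [[0, 0, 0], 0]
  ]
}}

```text
time: 10.18
position: [511.5, -278.1, 161.1]
tool_rot: [-1.308, -1.04, 1.04]
force: [-0.0, -0.1, -0.2]
opening: 8.9
```

Next I open a little, nudge the top away from the pens so it leans on the free wall, and rise.

{"fn": "servo_tool", "kwargs": {
  "targets": [
    [[0, 0, 0], 0],
    [[0, 0, 0], 0],
    [[-0.1, 0, 0], 0],
    [[-0.1, 0, 0], 0],
    [[-0.1, 0, 0], 0],
    [[0, 0, 0], 0]
  ],
  "claw": -0.5
}}

```text
time: 10.92
position: [507.3, -296.2, 161.1]
tool_rot: [-1.308, -1.04, 1.04]
force: [-0.3, -0.1, 0.2]
opening: 21.3
```

{"fn": "servo_tool", "kwargs": {
  "targets": [
    [[0, -0.2, 0], 0],
    [[0, -0.3, 0], 0],
    [[0, -0.4, 0], 0],
    [[0, -0.5, 0], 0],
    [[0, -0.5, 0], 0],
    [[0, -0.3, 0], 0],
    [[0, 0, 0], 0]
  ]
}}

```text
time: 11.8
position: [508.2, -295.7, 295.7]
tool_rot: [-1.312, -1.044, 1.039]
force: [0.2, -0.0, -0.5]
opening: 20.9
```

```bash
python3 - <<'E'
from h import *
st();w=snap('wrist','w5');s=snap('side','s5');t=snap('top','t5')
cv2.imwrite('pics/c5.png',np.hstack([cv2.resize(cv2.imread('pics/w5.png')[50:350,170:470],(400,400)),cv2.resize(cv2.imread('pics/s5.png')[60:210,310:460],(400,400))]))
E
```

```text
t 11.8 p [ 508.2 -295.7  295.7] rv [-1.312 -1.044  1.039] F [ 0.2 -0.  -0.5] op 20.9 q [-0.25  0.29 -0.02  0.   -1.26 -1.55]
```

View pics/c5.png

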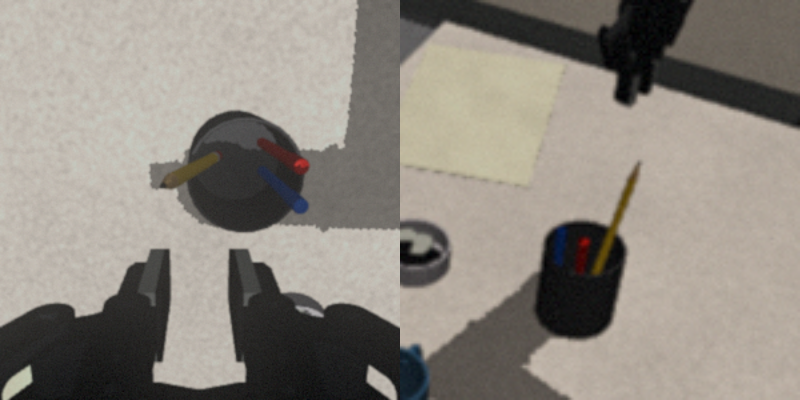

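The pencil stands point up in the pot, leaning on the free wall, with its tip at crop right (638,165). Next is the brush.

```bash
sed -i 's/    for q in pts:/    if flip: M=R.from_euler("z",180,degrees=True).as_matrix()@M\n    for q in pts:/; s/start=None):/start=None,flip=False):/' h.py; python3 - <<'E'
from h import *
go((400,214.5,275),(400,214.5,185),(464,229,192),az=12,flip=True)
E
```

```text
t 11.95 p [ 507.1 -295.3  292.3] rv [-1.306 -1.04   1.041] F [-0.1  0.  -0.6] op 21.3 q [-0.25  0.29 -0.02 -0.   -1.26 -1.55]
turn units 8.12
shift units [-0.021  0.273 -8.682] norm 8.69
shift units [-1.0e-03  1.5e+00 -3.0e-03] norm 1.5
shift units [-1.094 -0.117 -0.014] norm 1.1
```

{"fn": "servo_tool", "kwargs": {
  "targets": [
    [[0, 0, 0], -0.959],
    [[0, 0, 0], -0.959],
    [[0, 0, 0], -0.959],
    [[0, 0, 0], -0.959],
    [[0, 0, 0], -0.959],
    [[0, 0, 0], -0.959],
    [[0, 0, 0], -0.959],
    [[0, 0, 0], -0.959],
    [[0, 0, 0], -0.959],
    [[0, 0, 0], -0.959],
    [[0, 0, 0], -0.959],
    [[0, 0, 0], -0.959],
    [[0, 0, 0], -0.959],
    [[0, 0, 0], -0.959],
    [[0, 0, 0], -0.959]
  ],
  "claw": 1
}}

```text
time: 13.82
position: [507.1, -295.4, 291.8]
tool_rot: [-0.23, 2.11, -2.108]
force: [-0.5, 0.8, 0.2]
opening: 85.5
```

{"fn": "servo_tool", "kwargs": {
  "targets": [
    [[0, 0.018, -0.62], 0],
    [[0, 0.018, -0.62], 0],
    [[0, 0.018, -0.62], 0],
    [[0, 0.018, -0.62], 0],
    [[0, 0.018, -0.62], 0],
    [[0, 0.018, -0.62], 0],
    [[0, 0.018, -0.62], 0],
    [[0, 0.018, -0.62], 0],
    [[0, 0.018, -0.62], 0],
    [[0, 0.018, -0.62], 0],
    [[0, 0.018, -0.62], 0],
    [[0, 0.018, -0.62], 0],
    [[0, 0.018, -0.62], 0],
    [[0, 0.018, -0.62], 0],
    [[0, 0, 0], 0],
    [[0, 0, 0], 0]
  ]
}}

```text
time: 15.82
position: [398.2, 213.2, 277.3]
tool_rot: [-0.225, 2.109, -2.112]
force: [-0.4, -0.3, 0.7]
opening: 85.3
```

```bash
python3 - <<'E'
from h import *
go((400,214.5,275),(400,214.5,185),az=12)
w=snap('wrist','w6')
print('top face',proj(w,(395,213.6,212)),'rim c',proj(w,(464,229,110)))
E
```

```text
t 15.82 p [398.2 213.2 277.3] rv [-0.225  2.109 -2.112] F [-0.4 -0.3  0.7] op 85.3 q [ 0.85  0.06 -0.35 -0.   -1.16 -0.64]
turn units 0.01
shift units [-0.033  0.038 -0.015] norm 0.05
shift units [-0.002  1.5   -0.002] norm 1.5
top face [324.36803184 224.84479625] rim c [248.01261968 190.20453109]
```

View pics/w6.png

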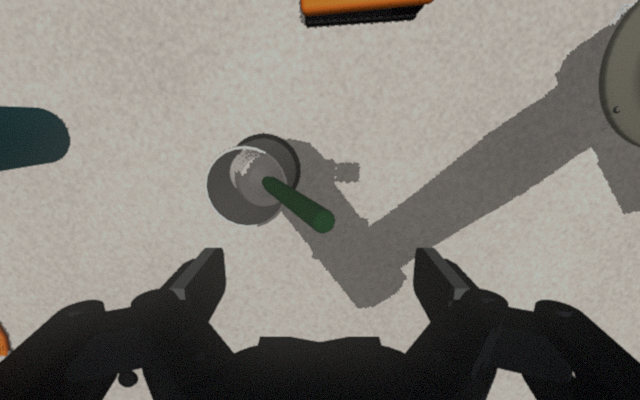

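The handle top is at (324,220) and the rim centre at (248,186), about 4 px above prediction. That means roughly 3 mm of correction along tool z.

{"fn": "servo_tool", "kwargs": {
  "targets": [
    [[-0.03, 0.4, 0.04], 0],
    [[0, 0.5, 0], 0],
    [[0, 0.5, 0], 0],
    [[0, 0.14, 0], 0],
    [[0, 0, 0], 0]
  ]
}}

```text
time: 16.5
position: [401.2, 211.2, 185.8]
tool_rot: [-0.223, 2.11, -2.111]
force: [0.0, 0.9, 0.4]
opening: 85.3
```

{"fn": "servo_tool", "kwargs": {
  "targets": [
    [[0, 0, 0], 0],
    [[0, 0, 0], 0],
    [[0, 0, 0], 0],
    [[0, 0, 0], 0],
    [[0, 0, 0], 0]
  ],
  "claw": 0.06,
  "squeeze": 25
}}

```text
time: 17.12
position: [400.9, 211.7, 185.7]
tool_rot: [-0.223, 2.11, -2.11]
force: [0.7, -0.9, -0.1]
opening: 45.3
```

```bash
python3 - <<'E'
from h import *
go((465,226,193),az=12)
E
```

```text
t 17.12 p [400.9 211.7 185.7] rv [-0.223  2.11  -2.11 ] F [ 0.7 -0.9 -0.1] op 45.3 q [ 0.85  0.16 -0.49  0.   -0.92 -0.64]
turn units 0.01
shift units [-1.095 -0.121 -0.01 ] norm 1.1
```

{"fn": "servo_tool", "kwargs": {
  "targets": [
    [[-0.11, -0.012, 0], 0],
    [[-0.11, -0.012, 0], 0],
    [[-0.11, -0.012, 0], 0],
    [[-0.11, -0.012, 0], 0],
    [[-0.11, -0.012, 0], 0],
    [[-0.11, -0.012, 0], 0],
    [[-0.11, -0.012, 0], 0],
    [[-0.11, -0.012, 0], 0],
    [[-0.11, -0.012, 0], 0],
    [[-0.105, -0.012, -0.01], 0],
    [[0, 0, 0], 0]
  ]
}}

```text
time: 18.5
position: [465.4, 226.2, 192.8]
tool_rot: [-0.223, 2.11, -2.11]
force: [-0.2, -0.0, 0.2]
opening: 45.2
```

{"fn": "servo_tool", "kwargs": {
  "targets": [
    [[0, 0, 0], 0],
    [[0, 0, 0], 0],
    [[0, 0, 0], 0],
    [[0, 0, 0], 0],
    [[0, 0, 0], 0],
    [[0, 0, 0], 0]
  ],
  "claw": -1,
  "squeeze": 40
}}

```text
time: 19.25
position: [464.9, 226.0, 192.9]
tool_rot: [-0.223, 2.11, -2.11]
force: [-0.9, 0.7, 0.2]
opening: 14.9
```

```bash
python3 - <<'E'
from h import *
st();w=snap('wrist','w7');s=snap('side','s7')
cv2.imwrite('pics/c7.png',np.hstack([cv2.resize(cv2.imread('pics/w7.png')[50:350,170:470],(400,400)),cv2.resize(cv2.imread('pics/s7.png')[190:340,250:400],(400,400))]))
E
```

```text
t 19.25 p [464.9 226.  192.9] rv [-0.223  2.11  -2.11 ] F [-0.9  0.7  0.2] op 14.9 q [ 0.77  0.25 -0.34 -0.   -0.98 -0.56]
```

View pics/c7.png

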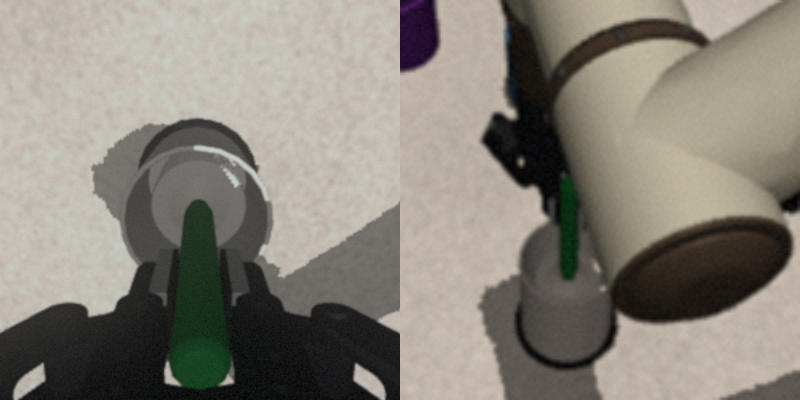

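The handle is upright between the pads, running from crop left (199,205) to (200,365). I'll check its tilt across the jaw numerically.

```bash
cat > gm.py <<'E'
from h import *
def green(f):
    s=load(f);hsv=cv2.cvtColor(s['frame'],cv2.COLOR_RGB2HSV)
    m=cv2.inRange(hsv,(45,100,15),(80,255,255));n,l,a,c=cv2.connectedComponentsWithStats(m);i=1+a[1:,4].argmax();x,y,w,h,_=a[i]
    r=np.nonzero(l==i);print(f,a[i],'top rows cx',[(yy,r[1][r[0]==yy].mean().round(1)) for yy in range(y,y+h,max(1,h//6))])
    return s
E
python3 - <<'E'
from gm import *
for f in('w7','s7'):
    s=green(f)
    for z in(96,102,190,231):
        for e in(0,5): print(z,e,proj(s,np.array((465,226,z))+e*np.array([.208,-.978,0])).round(1))
E
```

```text
w7 [ 297  213   46  130 3752] top rows cx [(213, np.float64(326.0)), (234, np.float64(319.9)), (255, np.float64(319.6)), (276, np.float64(319.5)), (297, np.float64(319.0)), (318, np.float64(319.0)), (339, np.float64(319.5))]
96 0 [319.5 209.1]
96 5 [319.5 202.6]
102 0 [319.5 211.5]
102 5 [319.5 204.8]
190 0 [320.1 268.9]
190 5 [320.1 258.5]
231 0 [320.6 328.9]
231 5 [320.6 315.2]
s7 [309 256   8  39 222] top rows cx [(256, np.float64(312.5)), (262, np.float64(312.0)), (268, np.float64(312.5)), (274, np.float64(312.5)), (280, np.float64(313.0)), (286, np.float64(312.5)), (292, np.float64(312.5))]
96 0 [313.5 289.5]
96 5 [314.2 287.6]
102 0 [313.5 288.2]
102 5 [314.2 286.2]
190 0 [314.  266.7]
190 5 [314.8 264.6]
231 0 [314.3 255.4]
231 5 [315.1 253.3]
```

{"fn": "servo_tool", "kwargs": {
  "targets": [
    [[0, 0, 0], 0],
    [[0, -0.1, 0], 0],
    [[0, -0.2, 0], 0],
    [[0, -0.3, 0], 0],
    [[0, -0.4, 0], 0],
    [[0, -0.4, 0], 0],
    [[0, -0.4, 0], 0],
    [[0, -0.3, 0], 0],
    [[0, -0.2, 0], 0],
    [[0, 0, 0], 0]
  ],
  "squeeze": 60
}}

```text
time: 20.6
position: [465.2, 226.1, 331.8]
tool_rot: [-0.221, 2.111, -2.108]
force: [-0.3, -0.6, -2.3]
opening: 14.9
```

```bash
python3 - <<'E'
from gm import *
st();snap('wrist','w8');snap('side','s8');snap('top','t8')
green('w8')
go((464,226,310),(612,8.5,310))
for f,x,y in(('w8',170,50),('s8',220,100),('t8',170,170)): print(f,end=' ')
cv2.imwrite('pics/c8.png',np.hstack([cv2.resize(cv2.imread('pics/w8.png')[50:350,170:470],(400,400)),cv2.resize(cv2.imread('pics/s8.png')[170:350,230:410],(400,400))]))
E
```

```text
t 20.6 p [465.2 226.1 331.8] rv [-0.221  2.111 -2.108] F [-0.3 -0.6 -2.3] op 14.9 q [ 0.77  0.15 -0.11 -0.   -1.31 -0.56]
w8 [ 296  242   47  101 3086] top rows cx [(242, np.float64(322.7)), (258, np.float64(321.7)), (274, np.float64(321.1)), (290, np.float64(319.5)), (306, np.float64(319.4)), (322, np.float64(320.0)), (338, np.float64(319.5))]
t 20.75 p [464.6 225.8 329.9] rv [-0.225  2.11  -2.112] F [ 0.6 -0.6 -1.2] op 14.4 q [ 0.77  0.15 -0.11 -0.   -1.31 -0.56]
shift units [ 0.008  0.332 -0.006] norm 0.33
shift units [-1.654 -0.     4.061] norm 4.38
w8 s8 t8
```

```bash
python3 - <<'E'
from h import *
print('mug w3',onz(load('w3'),306.5,179.5,96).round(1),'bottle',onz(load('top0'),212,157,10).round(0),onz(load('side0'),214,265,10).round(0))
for f in('top0','t5','t8','side0','s5','s8'):
    s=load(f);hsv=cv2.cvtColor(s['frame'],cv2.COLOR_RGB2HSV);m=cv2.inRange(hsv,(98,90,20),(114,255,255));n,l,a,c=cv2.connectedComponentsWithStats(m)
    print(f,[(x.tolist(),y.round(1).tolist()) for x,y in zip(a[1:],c[1:]) if x[4]>300 and x[0]<400])
E
```

```text
mug w3 [611.    5.6  96. ] bottle [735. 247.  10.] [742. 250.  10.]
top0 [([294, 172, 53, 45, 1191], [314.5, 193.5])]
t5 [([294, 172, 52, 45, 1406], [314.7, 193.4])]
t8 [([294, 172, 53, 45, 1398], [314.6, 193.3])]
side0 [([290, 190, 30, 44, 1011], [304.7, 212.3])]
s5 [([290, 190, 31, 44, 1132], [304.8, 211.0])]
s8 []
```

{"fn": "servo_tool", "kwargs": {
  "targets": [
    [[-0.15, 0, 0.369], 0],
    [[-0.15, 0, 0.369], 0],
    [[-0.15, 0, 0.369], 0],
    [[-0.15, 0, 0.369], 0],
    [[-0.15, 0, 0.369], 0],
    [[-0.15, 0, 0.369], 0],
    [[-0.15, 0, 0.369], 0],
    [[-0.15, 0, 0.369], 0],
    [[-0.15, 0, 0.369], 0],
    [[-0.15, 0, 0.369], 0],
    [[-0.15, 0, 0.369], 0],
    [[0, 0, 0], 0],
    [[0, 0, 0], 0],
    [[0, 0, 0], 0]
  ]
}}

```text
time: 22.5
position: [612.4, 9.1, 330.7]
tool_rot: [-0.224, 2.11, -2.11]
force: [-0.8, 1.3, -1.1]
opening: 15.2
```

```bash
python3 - <<'E'
from h import *
st();w=snap('wrist','w9');s=snap('side','s9');t=snap('top','t9')
cv2.imwrite('pics/c9.png',np.hstack([cv2.resize(cv2.imread('pics/w9.png')[50:350,170:470],(400,400)),cv2.resize(cv2.imread('pics/s9.png')[100:250,230:380],(400,400))]))
for f in('t9','s9','w9'):
    s=load(f);hsv=cv2.cvtColor(s['frame'],cv2.COLOR_RGB2HSV);m=cv2.inRange(hsv,(98,90,20),(114,255,255));n,l,a,c=cv2.connectedComponentsWithStats(m)
    print(f,[(x.tolist(),y.round(1).tolist()) for x,y in zip(a[1:],c[1:]) if x[4]>300 and x[0]<400])
print(proj(w,(612,8.5,96)),proj(w,(612,8.5,143)),proj(s,(612,8.5,143)))
E
```

```text
t 22.5 p [612.4   9.1 330.7] rv [-0.224  2.11  -2.11 ] F [-0.8  1.3 -1.1] op 15.2 q [ 0.28  0.32  0.11 -0.   -1.36 -0.07]
t9 [([294, 178, 52, 39, 855], [316.7, 199.7])]
s9 [([290, 190, 30, 44, 1063], [304.8, 212.1])]
w9 [([302, 113, 51, 54, 616], [327.5, 142.1])]
[319.58678381 175.0256272 ] [319.73692873 183.27481063] [319.73692873 183.27481063]
```

View pics/c9.png

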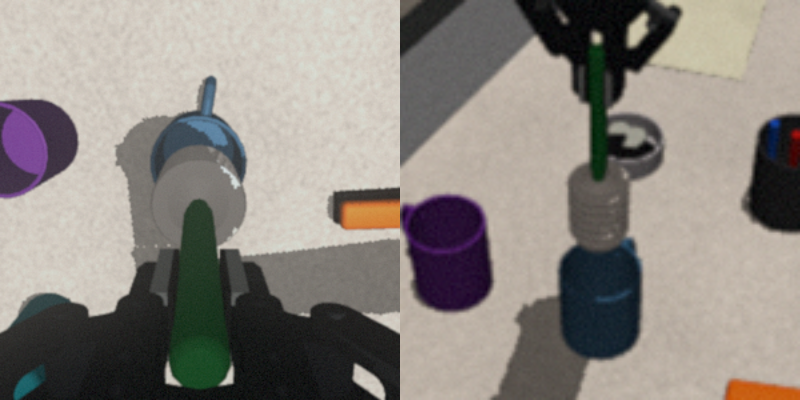

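The head is centred over the blue mug, with the rim centre at wrist ≈(319,174) against a predicted (320,175). The mug hasn't moved, so I'll lower the brush.

{"fn": "servo_tool", "kwargs": {
  "targets": [
    [[0, 0.2, 0.025], 0],
    [[0, 0.3, 0], 0],
    [[0, 0.3, 0], 0],
    [[0, 0.3, 0], 0],
    [[0, 0.3, 0], 0],
    [[0, 0.3, 0], 0],
    [[0, 0.2, 0], 0],
    [[0, 0, 0], 0],
    [[0, 0, 0], 0]
  ]
}}

```text
time: 23.78
position: [613.5, 7.1, 217.5]
tool_rot: [-0.222, 2.109, -2.11]
force: [-0.6, -0.0, -0.9]
opening: 14.6
```

{"fn": "servo_tool", "kwargs": {
  "targets": [
    [[0, 0.06, 0], 0],
    [[0, 0.06, 0], 0],
    [[0, 0.06, 0], 0],
    [[0, 0, 0], 0],
    [[0, 0, 0], 0]
  ]
}}

```text
time: 24.4
position: [613.1, 7.1, 206.1]
tool_rot: [-0.223, 2.11, -2.11]
force: [0.4, 0.5, -0.7]
opening: 14.6
```

{"fn": "servo_tool", "kwargs": {
  "targets": [
    [[0, 0.05, 0], 0],
    [[0, 0.05, 0], 0],
    [[0, 0.05, 0], 0],
    [[0, 0, 0], 0],
    [[0, 0, 0], 0]
  ]
}}

```text
time: 25.02
position: [613.1, 7.1, 197.1]
tool_rot: [-0.223, 2.11, -2.11]
force: [-0.1, 0.4, -1.7]
opening: 14.5
```

{"fn": "servo_tool", "kwargs": {
  "targets": [
    [[0, 0.025, 0], 0],
    [[0, 0.025, 0], 0],
    [[0, 0, 0], 0],
    [[0, 0, 0], 0]
  ]
}}

```text
time: 25.52
position: [613.1, 7.1, 194.1]
tool_rot: [-0.223, 2.11, -2.11]
force: [0.3, 0.8, -0.8]
opening: 14.4
```

{"fn": "servo_tool", "kwargs": {
  "targets": [
    [[0, 0.02, 0], 0],
    [[0, 0, 0], 0],
    [[0, 0, 0], 0]
  ]
}}

```text
time: 25.9
position: [613.2, 7.1, 193.1]
tool_rot: [-0.223, 2.11, -2.11]
force: [-0.3, -0.4, -0.5]
opening: 14.4
```

{"fn": "servo_tool", "kwargs": {
  "targets": [
    [[0, 0.015, 0], 0],
    [[0, 0, 0], 0],
    [[0, 0, 0], 0]
  ]
}}

```text
time: 26.28
position: [613.3, 7.1, 192.5]
tool_rot: [-0.222, 2.11, -2.11]
force: [0.2, 0.5, 3.6]
opening: 14.5
```

{"fn": "servo_tool", "kwargs": {
  "targets": [
    [[0, 0.015, 0], 0],
    [[0, 0, 0], 0],
    [[0, 0, 0], 0]
  ]
}}

```text
time: 26.65
position: [613.4, 7.0, 192.0]
tool_rot: [-0.222, 2.109, -2.11]
force: [0.3, 0.5, 5.5]
opening: 14.4
```

```bash
python3 -c "
from h import *
st()"
```

```text
t 26.65 p [613.4   7.  192. ] rv [-0.222  2.109 -2.11 ] F [0.3 0.5 5.5] op 14.4 q [ 0.28  0.41 -0.11  0.   -1.05 -0.06]
```

{"fn": "servo_tool", "kwargs": {
  "targets": [
    [[0, 0.012, 0], 0],
    [[0, 0, 0], 0],
    [[0, 0, 0], 0]
  ]
}}

```text
time: 27.02
position: [613.5, 7.0, 191.7]
tool_rot: [-0.222, 2.109, -2.11]
force: [-0.9, -0.2, 7.0]
opening: 14.8
```

The press reads about 8 N. Stroke 2: up 60 mm and back to the same commanded depth, slow at the end.

{"fn": "servo_tool", "kwargs": {
  "targets": [
    [[0, -0.1, 0], 0],
    [[0, -0.3, 0], 0],
    [[0, -0.3, 0], 0],
    [[0, -0.3, 0], 0],
    [[0, 0, 0], 0],
    [[0, 0, 0], 0],
    [[0, 0.3, 0], 0],
    [[0, 0.3, 0], 0],
    [[0, 0.2, 0], 0],
    [[0, 0.1, 0], 0],
    [[0, 0.04, 0], 0],
    [[0, 0.03, 0], 0],
    [[0, 0.02, 0], 0],
    [[0, 0.01, 0], 0],
    [[0, 0, 0], 0],
    [[0, 0, 0], 0],
    [[0, 0, 0], 0]
  ]
}}

```text
time: 29.15
position: [613.5, 7.0, 192.0]
tool_rot: [-0.221, 2.109, -2.11]
force: [-1.6, 0.3, 5.1]
opening: 14.6
```

{"fn": "servo_tool", "kwargs": {
  "targets": [
    [[0, 0.012, 0], 0],
    [[0, 0, 0], 0],
    [[0, 0, 0], 0]
  ]
}}

```text
time: 29.52
position: [613.6, 7.0, 191.7]
tool_rot: [-0.221, 2.108, -2.109]
force: [-2.0, -0.3, 6.3]
opening: 14.9
```

{"fn": "servo_tool", "kwargs": {
  "targets": [
    [[0, -0.1, 0], 0],
    [[0, -0.3, 0], 0],
    [[0, -0.3, 0], 0],
    [[0, -0.3, 0], 0],
    [[0, 0, 0], 0],
    [[0, 0, 0], 0],
    [[0, 0.3, 0], 0],
    [[0, 0.3, 0], 0],
    [[0, 0.2, 0], 0],
    [[0, 0.1, 0], 0],
    [[0, 0.04, 0], 0],
    [[0, 0.03, 0], 0],
    [[0, 0.02, 0], 0],
    [[0, 0.01, 0], 0],
    [[0, 0.006, 0], 0],
    [[0, 0, 0], 0],
    [[0, 0, 0], 0]
  ]
}}

```text
time: 31.65
position: [613.4, 6.9, 191.6]
tool_rot: [-0.222, 2.108, -2.11]
force: [-2.4, 0.4, 7.4]
opening: 14.7
```

Three presses are done, at about 8, 7 and 8 N. Now I'll lift out and go back to the holder.

{"fn": "servo_tool", "kwargs": {
  "targets": [
    [[0, -0.15, 0], 0],
    [[0, -0.36, 0], 0],
    [[0, -0.36, 0], 0],
    [[0, -0.36, 0], 0],
    [[0, -0.36, 0], 0],
    [[0, -0.36, 0], 0],
    [[0, -0.36, 0], 0],
    [[0, 0, 0], 0],
    [[0, 0, 0], 0]
  ]
}}

```text
time: 32.78
position: [612.7, 7.2, 326.6]
tool_rot: [-0.225, 2.112, -2.11]
force: [-0.1, -0.6, -1.6]
opening: 14.8
```

```bash
python3 -c "
from h import *
go((465,226,331),(465,226,195))"
```

```text
t 32.77 p [612.7   7.2 326.6] rv [-0.225  2.112 -2.11 ] F [-0.1 -0.6 -1.6] op 14.8 q [ 0.28  0.32  0.11 -0.   -1.36 -0.06]
shift units [ 1.645 -0.067 -4.08 ] norm 4.4
shift units [-3.000e-03  2.267e+00  2.000e-03] norm 2.27
```

{"fn": "servo_tool", "kwargs": {
  "targets": [
    [[0.15, -0.006, -0.371], 0],
    [[0.15, -0.006, -0.371], 0],
    [[0.15, -0.006, -0.371], 0],
    [[0.15, -0.006, -0.371], 0],
    [[0.15, -0.006, -0.371], 0],
    [[0.15, -0.006, -0.371], 0],
    [[0.15, -0.006, -0.371], 0],
    [[0.15, -0.006, -0.371], 0],
    [[0.15, -0.006, -0.371], 0],
    [[0.15, -0.006, -0.371], 0],
    [[0.145, -0.006, -0.37], 0],
    [[0, 0, 0], 0],
    [[0, 0, 0], 0],
    [[0, 0, 0], 0]
  ]
}}

```text
time: 34.52
position: [465.6, 225.2, 331.4]
tool_rot: [-0.223, 2.111, -2.112]
force: [-0.5, 0.1, -1.2]
opening: 14.7
```

```bash
python3 - <<'E'
from gm import *
go((465,226,331),(465,226,200))
snap('wrist','wa');green('wa');green('w8');snap('side','sa')
a=cv2.imread('pics/wa.png')[50:350,170:470];b=cv2.imread('pics/w8.png')[50:350,170:470]
cv2.imwrite('pics/ca.png',np.hstack([cv2.resize(a,(400,400)),cv2.resize(b,(400,400))]))
print(np.abs(a.astype(int)-b).max(2).__gt__(40).sum())
g0,g1=[cv2.cvtColor(x,cv2.COLOR_BGR2GRAY).astype(np.float32)[:190] for x in(b,a)]
print(cv2.phaseCorrelate(g0[:,:],g1[:,:]))
E
```

```text
t 34.52 p [465.6 225.2 331.4] rv [-0.223  2.111 -2.112] F [-0.5  0.1 -1.2] op 14.7 q [ 0.76  0.15 -0.11 -0.   -1.31 -0.55]
shift units [ 0.006  0.006 -0.014] norm 0.02
shift units [-2.000e-03  2.183e+00 -1.000e-03] norm 2.18
wa [ 297  238   46  105 3050] top rows cx [(238, np.float64(319.0)), (255, np.float64(326.0)), (272, np.float64(321.6)), (289, np.float64(320.9)), (306, np.float64(319.0)), (323, np.float64(320.0)), (340, np.float64(319.0))]
w8 [ 296  242   47  101 3086] top rows cx [(242, np.float64(322.7)), (258, np.float64(321.7)), (274, np.float64(321.1)), (290, np.float64(319.5)), (306, np.float64(319.4)), (322, np.float64(320.0)), (338, np.float64(319.5))]
363
((-0.4478480378930101, 0.650972591094714), 1.0316662949985929)
```

The view matches the one just after the lift, so I'll lower into the holder.

{"fn": "servo_tool", "kwargs": {
  "targets": [
    [[0, 0.2, -0.01], 0],
    [[0, 0.3, 0], 0],
    [[0, 0.3, 0], 0],
    [[0, 0.3, 0], 0],
    [[0, 0.3, 0], 0],
    [[0, 0.3, 0], 0],
    [[0, 0.3, 0], 0],
    [[0, 0.15, 0], 0],
    [[0, 0, 0], 0],
    [[0, 0, 0], 0]
  ]
}}

```text
time: 35.88
position: [465.6, 226.7, 203.4]
tool_rot: [-0.222, 2.11, -2.109]
force: [0.7, 0.7, -0.8]
opening: 14.8
```

{"fn": "servo_tool", "kwargs": {
  "targets": [
    [[0, 0.05, 0], 0],
    [[0, 0.04, 0], 0],
    [[0, 0, 0], 0],
    [[0, 0, 0], 0]
  ]
}}

```text
time: 36.38
position: [465.2, 226.5, 197.5]
tool_rot: [-0.223, 2.11, -2.11]
force: [-0.2, 0.2, -1.2]
opening: 14.5
```

{"fn": "servo_tool", "kwargs": {
  "targets": [
    [[0, 0.04, 0], 0],
    [[0, 0.02, 0], 0],
    [[0, 0, 0], 0],
    [[0, 0, 0], 0]
  ]
}}

```text
time: 36.88
position: [465.2, 226.4, 193.8]
tool_rot: [-0.223, 2.11, -2.11]
force: [-0.3, 0.3, -1.5]
opening: 14.4
```

{"fn": "servo_tool", "kwargs": {
  "targets": [
    [[0, 0, 0], 0],
    [[0, 0, 0], 0],
    [[0, 0, 0], 0],
    [[0, 0, 0], 0],
    [[0.11, 0.01, 0], 0],
    [[0.11, 0.01, 0], 0],
    [[0.11, 0.01, 0], 0],
    [[0.11, 0.01, 0], 0],
    [[0.11, 0.01, 0], 0],
    [[0.11, 0.01, 0], 0],
    [[0.11, 0.01, 0], 0],
    [[0.11, 0.01, 0], 0],
    [[0.11, 0.01, 0], 0],
    [[0.11, 0.01, 0], 0],
    [[0, 0, 0], 0],
    [[0, 0, 0], 0]
  ],
  "claw": 0.06
}}

```text
time: 38.88
position: [400.8, 212.8, 187.9]
tool_rot: [-0.223, 2.11, -2.11]
force: [0.0, -0.2, -0.5]
opening: 44.8
```

{"fn": "servo_tool", "kwargs": {
  "targets": [
    [[0, 0, 0], 0],
    [[0, 0, 0], 0],
    [[0, 0, 0], 0],
    [[0, 0, 0], 0],
    [[0, -0.2, 0], 0],
    [[0, -0.4, 0], 0],
    [[0, -0.5, 0], 0],
    [[0, -0.5, 0], 0],
    [[0, -0.4, 0], 0],
    [[0, 0, 0], 0],
    [[0, 0, 0], 0]
  ],
  "claw": 1
}}

```text
time: 40.25
position: [400.2, 212.3, 307.3]
tool_rot: [-0.224, 2.111, -2.111]
force: [0.5, -0.1, -0.2]
opening: 85.4
```

```bash
python3 - <<'E'
from gm import *
st();snap('wrist','wb');snap('side','sb');snap('top','tb')
from crop import c
r=lambda f,x,y,n=120:cv2.resize(cv2.imread(f'pics/{f}.png')[y:y+n,x:x+n],(266,266))
cv2.imwrite('pics/cb.png',np.vstack([np.hstack([r('sb',260,100),r('sb',255,230),r('sb',330,90)]),np.hstack([r('tb',270,130),r('tb',150,220),r('tb',390,160)])]))
E
```

```text
t 40.25 p [400.2 212.3 307.3] rv [-0.224  2.111 -2.111] F [ 0.5 -0.1 -0.2] op 85.4 q [ 0.85  0.05 -0.29 -0.   -1.24 -0.64]
```

View pics/cb.png

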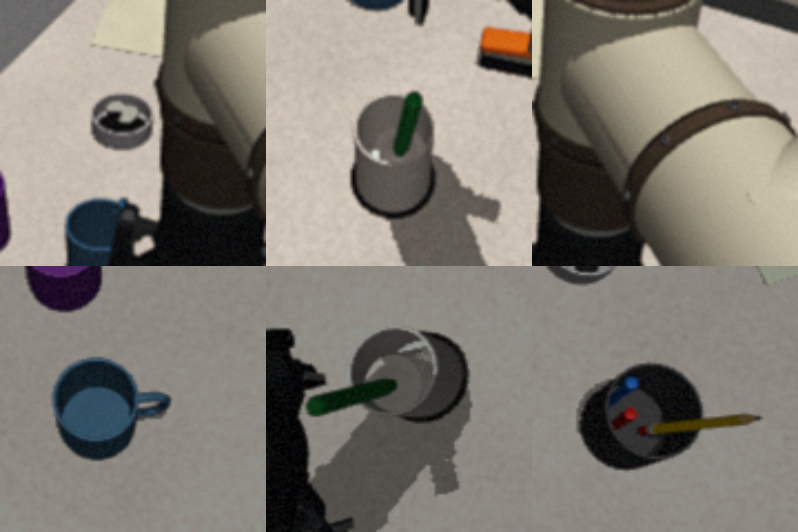

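The final views show the mug empty and upright, the brush head down in the holder, and the pencil point up in the pot on the side away from the pens. The gripper is clear.

```bash
python3 - <<'E'
from h import *
a=load('top0')['frame'];t=load('tb')['frame']
for f in(a,t):
    hsv=cv2.cvtColor(f,cv2.COLOR_RGB2HSV);m=cv2.inRange(hsv,(98,90,20),(114,255,255));n,l,s,c=cv2.connectedComponentsWithStats(m);print([x.tolist() for x in s[1:] if x[4]>300])
    d=(f.max(2)<45)[175:290,180:480].astype(np.uint8);n,l,s,c=cv2.connectedComponentsWithStats(d);print([(x+[180,175,0,0,0]).tolist() for x in s[1:] if x[4]>200])
st();print(hand_in())
E
```

```text
[[294, 172, 53, 45, 1191]]
[[296, 175, 30, 22, 290], [296, 198, 36, 19, 234], [412, 205, 54, 47, 1375], [189, 250, 52, 40, 506]]
[[294, 172, 53, 45, 1391]]
[[296, 175, 34, 21, 352], [296, 198, 36, 19, 219], [412, 205, 54, 47, 1266], [180, 271, 29, 14, 229]]
t 40.4 p [400.3 212.3 306.8] rv [-0.225  2.11  -2.113] F [ 0.5 -1.1 -0.4] op 85.2 q [ 0.85  0.05 -0.29 -0.   -1.24 -0.64]
the job is handed in; nothing more can be done
None
```

The job is done and handed in at 40.4 s of the 72 s. I moved the pencil to the pen pot, point up and leaning on the wall away from the pens. I then scrubbed the mug with three presses of about 7–8 N each, raising the brush 60 mm between presses. The brush is back in its holder, head down.

**Last checks:**
- In the top view, the mug and the pen pot cover exactly the same pixels as at the start. The mug is empty.
- The holder stands upright, but its numeric comparison failed because a shadow broke the mask. I judged it unmoved by eye, and an image comparison with the brush above it, before it went back in, showed a shift of under 1 px.
- The brush now leans in a slightly different direction than at the start.
- The gripper was open and clear of everything, about 90 mm above the brush.
- The second press first read about 6 N, so I pushed 0.7 mm deeper without lifting. It still counts as one press.
- I did no final check on the bottle, tin and stapler. The arm never went near them at their height.

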